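# Tare the bench spring scale and hang the parts basket on it

## Task

Tare the spring scale for the basket of fittings: turn the numbered sleeve on top of the scale until the 6 stands at the black index and clicks in. Then lift the basket by the block on its bail, hang the bail bar on the forked hook and let it down slowly, without dropping it, until the scale carries it freely and the pointer settles; leave the other things on the bench where they are.

Things in the scene. Friction and masses are not known exactly. Their poses are not given: they have to be found in the camera images.
- scale_stand: Fixed bench spring scale, 300 mm high: steel base plate, column, round grey housing (108 mm across) on top with a black index block on its -x side. Origin on the bench under the column axis; -x points along the hook arm to its tip, roughly to the robot; z up. White scale face and pointer on the column's +y side.
- sleeve_grip (a point): Centre of the sleeve's grip, on its vertical turning axis, 281 mm above the bench: a ribbed dark cylinder 50 mm across, z 0.256 to 0.301. Under it the sleeve's flat aluminium skirt, 100 mm across, top at z 0.256, with numerals 0 to 8. The frame turns with the sleeve.
- tare_sleeve (a joint): Sleeve angle in rad, grows counter-clockwise seen from above. A detent clicks every 0.5236 rad (30 degrees); number at the index = angle / 0.5236, so 6 is 3.1416. Stops just past 0 and 8. Starts at 1 to 4. The detent (about 0.1 N m) draws the released sleeve into the nearest click. Turning also moves a small tare mark by the scale face.
- hook_seat (a point): Where the centre of the bail bar lies when hung; 200 mm above the bench unloaded, 150 mm from the column axis; sinks with the load. Axes as scale_stand. The hook is two prongs of 8 mm bar at y -20 and +20 mm that run along x from the column. Round the seat: prongs' dip reaches 12 mm below it, the arm behind (+x) 8 mm above it, the tips (22 mm out at -x) 16 mm above it.
- hook_carriage (a joint): Sinking of the sprung hook in m: 0 unloaded, grows downward, stop at 0.05. Spring 120 N/m, lightly damped; the basket sinks it by about 0.025.
- basket_grip (a point): Centre of the black grip block on the basket's bail: 20 mm (x) by 30 mm (y), from 28 mm below to 25 mm above this point, which is 168 mm above the underside. The open steel basket is 85 mm (x) by 118 mm (y) by 55 mm high, 0.35 kg with its fixed fittings. A half turn makes no difference.
- basket_bar (a point): Middle of the bail bar: 8 mm round, along the basket's y, 100 mm clear between the uprights, 135 mm above the underside, 33 mm under basket_grip. The window between bar and basket rim is 76 mm high.
- tape_roll: black roll of tape lying flat, 62 mm across, 19 mm high; origin under its centre. Bystander
- pbox_d: small brown carton 61x85x51 mm; origin under its centre. Bystander
- white_pot: white plastic pot with lid, 73 mm across, 69 mm high; origin under its centre. Bystander
- spanner_b: combination spanner lying flat, 28x179x9 mm; origin under its centre. Bystander

How it is judged:
By the outcome, as a careful person would: the job done as asked, in the order asked, and still so for the second after the job is handed in, with the robot touching nothing.
It also fails if it takes over 72 s, if anything falls off the work surface, if the arm or the gripper's body presses on something with over 40 N, if the wrist force passes 120 N, or if a joint passes its speed limit or range.

## Robot

A 6-joint arm with a two-finger parallel gripper is mounted at the origin on a cart in front of the work surface, level with it; the furniture and walls round the work are solid. World frame = base frame: x ahead of the robot, y to its left, z up, the work surface at z = 0. Lengths are in m, angles in degrees, forces in N, time in s.
With the tool pointing down it reaches from about 0.225 to 0.725 m from the base axis. Payload 3.1 kg.
Tool frame: the origin (TCP) lies at the very end of the fingers, on their centre line; the grasp point (between the pads) lies 19 mm behind it (r.grip_point_offset is the distance from the TCP to the grasp point, in m); z points along the fingers, y is the direction in which the jaws open and shut (so a half turn about z gives the same grasp; the last joint's range is limited). The gripper opens to 85 mm and grips with 20 to 120 N. Pads are 22 mm wide; open, the fingers measure 114 mm over their backs; the gripper's body (76 mm by 85 mm) begins 54 mm behind the grasp point. The pads swing forward as they close: fully open they stand 13 mm farther back than shut.
Start: joints at [-72.124, 2.75, 5.684, 92.934, 0, 82.678], TCP at [0.224, -0.475, 0.231] pointing down, gripper open.
Joint ranges: [-166.93, 166.93], [-56.73, 111.36], [-69.38, 81.34], [-121.58, 131.49], [-85.45, 84.26], [-180, 180]. Speed limits (degrees/s): [159.86, 159.86, 180, 180, 180, 180].

## Interface

Orientations are given as a 3x3 rotation matrix whose columns are the frame's x, y, z axes.
In Python, from workcell import r, optics, order gives the robot as it stands.
- The arm moves only by the tool arm_command, never from a script. Its arguments are lists of equal length, an entry for each row: "delta_pos": the shift along the world's x, y, z in units of 50 mm (1.0 is 50 mm), a list of three; "delta_rot": the turn, a rotation vector about the world's x, y, z in units of 6 degrees (1.0 is 6 degrees), a list of three. In form: {"delta_pos": [[dx, dy, dz], ...], "delta_rot": [[ax, ay, az], ...]}. A call has 1 to 12 rows; each row shifts and turns the pose as measured when the row begins; what a row does not reach is not made up. A row lasts 1/8 s, in which the tool goes at most 62.5 mm and 10.7 degrees, less where a joint would pass 70% of its speed; a pose out of reach is approached as far as the arm can. A call is refused whole if a number of a shift passes 1 or a number of a turn 1, either way. A call with a gripper value outside its range is refused whole. "gripper" is the closure in counts, from 0 (fully open) to 255 (shut), set as the call begins (left out, the last holds). The fingers move at their own pace and stop on an object; the grip force is fixed at half the most. Time passes only in rows, so rows that do not move let the fingers close. It gives the time, the measured TCP pose, the force and the opening at its end, in the units of the state.
- r.read_state(): the state, without advancing time (a new reading comes with each control period).
- optics.capture(name): name is "scene" or "top" or "wrist"; returns the picture (384x512x3 uint8, red, green, blue); there is no depth.
- optics.camera_model(name): a dict with "vfov" (degrees; the focal length in pixels is half the picture's height over the tangent of half this angle, whatever the lens; pixels are square), "cx", "cy" (the principal point, pixels), "extrinsics" (4x4, takes a point from world to camera coordinates); the wrist camera has in their place "hand_eye" (4x4, takes a point from camera to tool coordinates, whose origin is the TCP and whose axes are the flange's). Camera axes: x right, y down, z forward; pixel columns grow to the right and rows downward; lengths in m; the calibration is good to about 2 mm. A picture is of the moment at which its call begins: read the wrist's pose just before it. camera_model takes no time and is no camera call.
- order.close_job(): hands the job in, once; it reports no verdict.
The state is a dict: "t": time; "joint_positions": joint angles; "dq": joint speeds; "effort": joint torques, N m; "ee_pos": TCP position; "orientation": TCP orientation; "force": force on the tool from outside, world axes, zero at the start; "moment": the same for the moment, N m; "grip_width": finger opening in m.
Only numpy, scipy, OpenCV 4.12 (cv2) and the standard library are available. Lean on these libraries where they do the work, as an engineer would, in place of code of your own. Each camera call takes 0.05 s, during which the arm holds its last target.

## Working session

There is one attempt and no reset: what is moved stays moved. The work goes in short steps, Python scripts to look and compute and a tool call to move; the robot and the scene stay as the last step left them, time stands still between calls to the robot, and variables do not carry over. Pictures are saved under pics/ and viewed, and the job is handed in when it is done.

Besides the shell and the picture viewer there is one more tool, called after "Emit:" in YAML: its name, and indented under it one key for each argument. arm_command: Moves the arm, as the interface text tells. Its arguments: {"type":"object","properties":{"delta_pos":{"type":"array","items":{"type":"array","items":{"type":"number"}}},"delta_rot":{"type":"array","items":{"type":"array","items":{"type":"number"}}},"gripper":{"type":"number"}},"required":["delta_pos","delta_rot"]}

```bash
mkdir -p pics; ls; cat > h.py <<'E'
import numpy as np, cv2
from workcell import r, optics, order
def cap(name,fn):
    im=optics.capture(name); cv2.imwrite('pics/'+fn+'.png',cv2.cvtColor(im,cv2.COLOR_RGB2BGR)); np.save('pics/'+fn+'.npy',im); return im
E
python3 - <<'E'
from h import *
s=r.read_state(); print(s)
for n in ['scene','top','wrist']:
    cap(n,n+'0'); print(n,optics.camera_model(n))
E
```

```text
pics
{'t': 0.0, 'joint_positions': array([-7.21244359e+01,  2.79173708e+00,  5.58960589e+00,  9.29351226e+01,
        5.44229184e-04,  8.26782538e+01]), 'dq': array([-0.00487839,  0.11127502,  0.11345721, -0.01418374,  0.00477002,
       -0.03399185]), 'effort': array([ 1.58259841e-04, -3.38780022e+01,  3.20016825e+01,  2.03417125e-02,
       -1.76934936e-04,  4.85016614e-07]), 'ee_pos': array([ 0.22331206, -0.47443692,  0.23011013]), 'orientation': array([[ 9.04847159e-01,  4.25735941e-01, -7.26269256e-04],
       [ 4.25736444e-01, -9.04844334e-01,  2.28280106e-03],
       [ 3.14709836e-04, -2.37478534e-03, -9.99997131e-01]]), 'force': array([ 0.72427703,  0.11273706, -0.48076148]), 'moment': array([-0.00726124, -0.02006943,  0.00165102]), 'grip_width': 0.08529982528915506}
scene {'vfov': 43.13881495982749, 'cx': 256.1303711623236, 'cy': 190.48670607498596, 'extrinsics': array([[-0.55646112, -0.83054785, -0.02326557,  0.25630775],
       [-0.38610409,  0.2832785 , -0.87788207,  0.37172148],
       [ 0.7357137 , -0.47952431, -0.4783114 ,  1.37982976],
       [ 0.        ,  0.        
[... 209 characters left out ...]
2],
       [-9.84140146e-01, -5.77376952e-03, -1.77298722e-01,
         5.71009382e-01],
       [ 1.77390319e-01, -2.68433638e-02, -9.83774419e-01,
         1.27937366e+00],
       [ 0.00000000e+00,  0.00000000e+00,  0.00000000e+00,
         1.00000000e+00]])}
wrist {'vfov': 65.27334864296022, 'cx': 259.44957370489976, 'cy': 193.49113748725927, 'hand_eye': array([[-7.82675458e-04, -9.50449866e-01, -3.10876889e-01,
         7.93731319e-02],
       [ 9.99999453e-01, -9.59801282e-04,  4.16782255e-04,
         5.85233867e-04],
       [-6.94510675e-04, -3.10876392e-01,  9.50450097e-01,
        -1.42028846e-01],
       [ 0.00000000e+00,  0.00000000e+00,  0.00000000e+00,
         1.00000000e+00]])}
```

View pics/scene0.png

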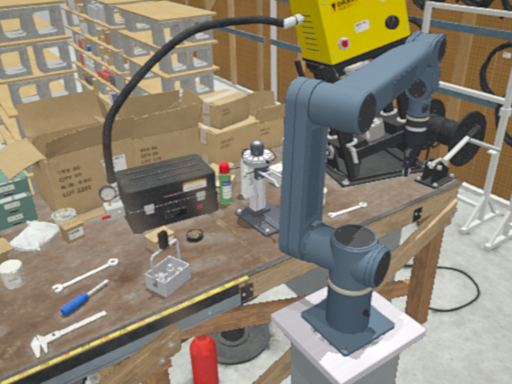

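View pics/top0.png

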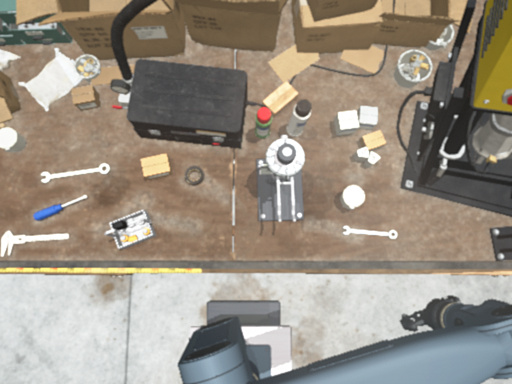

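View pics/wrist0.png

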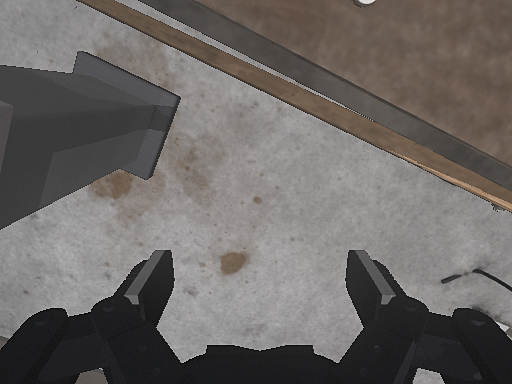

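The scale's grip knob is at about (257,148) in the scene view and (285,152) in the top view. The basket block is at about (164,239) in the scene view and (118,226) in the top view. I'll zoom in and triangulate.

```bash
cat >> h.py <<'E'
def K(m): 
    f=192/np.tan(np.radians(m['vfov']/2)); return f,m['cx'],m['cy']
def ray(name,uv,pose=None):
    m=optics.camera_model(name); f,cx,cy=K(m)
    d=np.array([(uv[0]-cx)/f,(uv[1]-cy)/f,1.])
    if name=='wrist':
        p,R=pose; H=m['hand_eye']; o=p+R@H[:3,3]; d=R@H[:3,:3]@d
    else:
        E=m['extrinsics']; o=-E[:3,:3].T@E[:3,3]; d=E[:3,:3].T@d
    return o,d/np.linalg.norm(d)
def onz(rd,z): o,d=rd; return o+d*(z-o[2])/d[2]
def tri(rs):
    A=np.zeros((3,3));b=np.zeros(3)
    for o,d in rs:
        P=np.eye(3)-np.outer(d,d);A+=P;b+=P@o
    x=np.linalg.solve(A,b); return x,[np.linalg.norm((np.eye(3)-np.outer(d,d))@(x-o)) for o,d in rs]
def proj(name,x,pose=None):
    m=optics.camera_model(name); f,cx,cy=K(m); x=np.asarray(x,float)
    if name=='wrist':
        p,R=pose; H=m['hand_eye']; c=H[:3,:3].T@(R.T@(x-p)-H[:3,3])
    else: E=m['extrinsics']; c=E[:3,:3]@x+E[:3,3]
    return np.array([f*c[0]/c[2]+cx,f*c[1]/c[2]+cy])
def zoom(fn,out,x0,x1,y0,y1,k):
    im=cv2.imread('pics/'+fn+'.png')[y0:y1,x0:x1]; cv2.imwrite('pics/'+out+'.png',cv2.resize(im,None,fx=k,fy=k,interpolation=cv2.INTER_CUBIC))
E
python3 - <<'E'
from h import *
zoom('scene0','sz1',225,300,130,240,5)
zoom('scene0','sz2',130,220,220,300,6)
zoom('top0','tz1',250,312,130,226,6)
zoom('top0','tz2',95,165,200,255,8)
print(tri([ray('scene',(257,148)),ray('top',(285.5,152))]))
print(tri([ray('scene',(164,239)),ray('top',(118,226))]))
E
```

```text
(array([ 0.63806024, -0.12745853,  0.27895333]), [np.float64(0.002566147726395191), np.float64(0.002566147726395104)])
(array([0.44746546, 0.34120256, 0.17077564]), [np.float64(0.0024174937128829564), np.float64(0.0024174937128827547)])
```

View pics/sz1.png

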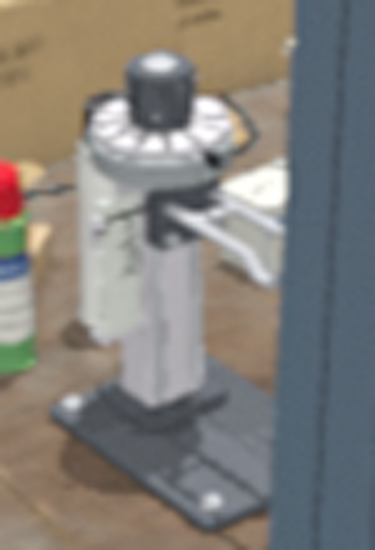

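View pics/sz2.png

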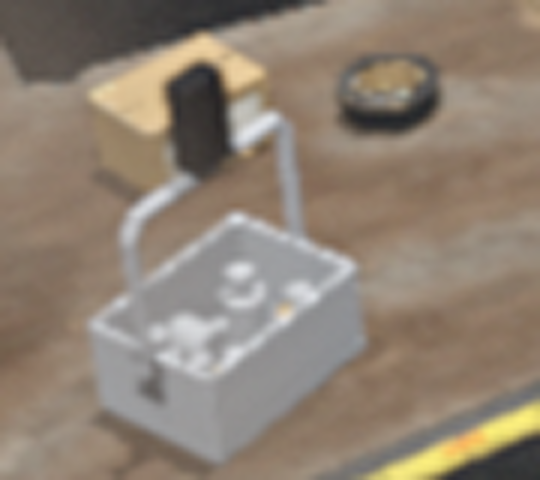

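View pics/tz1.png

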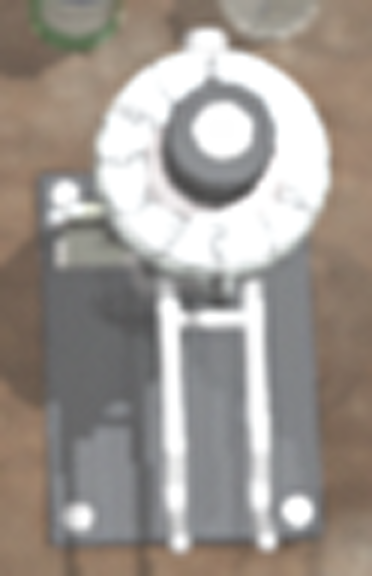

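View pics/tz2.png

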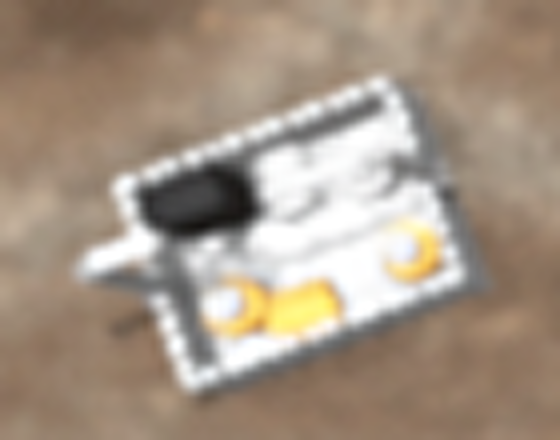

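Triangulated: knob at about (0.638,-0.127,0.279), basket block at about (0.447,0.341,0.171). Both heights agree with the text. The number at the index looks like 2, so I'll go above the sleeve and check with the wrist camera.

Emit:
arm_command:
  delta_pos:
    - [0.2,0.2,0.8]
    - [0.5,0.4,0.8]
    - [0.8,0.6,0.6]
    - [0.8,0.6,0.5]
    - [0.8,0.6,0.4]
    - [0.8,0.6,0.3]
    - [0.8,0.7,0]
    - [0.8,0.7,0]
    - [0.8,0.7,0]
    - [0.8,0.7,0]
    - [0.6,0.6,0]
    - [0.4,0.4,0]
  delta_rot:
    - [0,0,0.85]
    - [0,0,0.85]
    - [0,0,0.85]
    - [0,0,0.85]
    - [0,0,0.85]
    - [0,0,0.85]
    - [0,0,0.85]
    - [0,0,0.85]
    - [0,0,0.85]
    - [0,0,0.85]
    - [0,0,0.85]
    - [0,0,0.85]
  gripper: 0

```text
t: 1.65
ee_pos: [0.6373, -0.1217, 0.3978]
orientation: [[0.034, 0.999, -0.011], [0.999, -0.034, 0.001], [0.001, -0.011, -1.0]]
force: [0.6, -0.9, 0.3]
grip_width: 0.0855
```

```bash
cat >> h.py <<'E'
def wcap(fn):
    s=r.read_state(); cap('wrist',fn); np.savez('pics/'+fn+'_pose.npz',p=s['ee_pos'],R=s['orientation']); print(s['t'],np.round(s['ee_pos'],4),np.round(s['joint_positions'],1)); return s['ee_pos'],s['orientation']
def wpose(fn): z=np.load('pics/'+fn+'_pose.npz'); return z['p'],z['R']
E
python3 - <<'E'
from h import *
P=wcap('w1'); print(proj('wrist',[.638,-.127,.301],P))
im=cv2.imread('pics/w1.png');cv2.imwrite('pics/w1b.png',cv2.resize(im,(768,576),interpolation=cv2.INTER_CUBIC))
E
```

```text
1.65 [ 0.6373 -0.1217  0.3978] [-1.67e+01  3.95e+01  7.39e+01  1.25e+02 -1.00e-01  7.53e+01]
[261.80321741 200.44539807]
```

View pics/w1b.png

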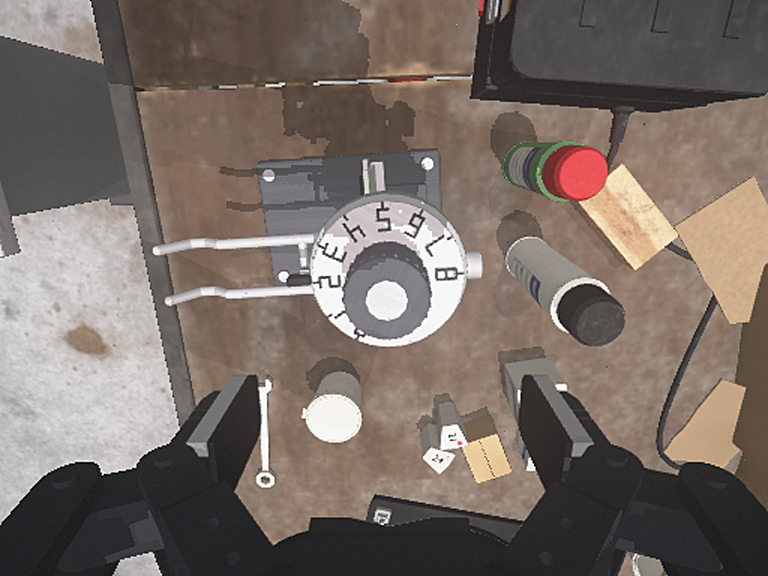

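The picture shows the black index at (297,281) with 2 standing at it, and 3 to 8 following clockwise. The prong tips are at about (157,250) and (168,301) in the big picture. Next I measure the axis and the hook yaw.

```bash
python3 - <<'E'
from h import *
P=wpose('w1')
wr=lambda u,v: ray('wrist',(u/1.5,v/1.5),P)
im=np.load('pics/w1.npy'); g=cv2.cvtColor(im,cv2.COLOR_RGB2GRAY)
# skirt outline: bright low saturation region round (259,179)
hsv=cv2.cvtColor(im,cv2.COLOR_RGB2HSV)
m=((hsv[...,1]<40)&(hsv[...,2]>120)).astype(np.uint8); m[:, :200]=0; m[:,312:]=0; m[:120]=0;m[240:]=0
m=cv2.morphologyEx(m,cv2.MORPH_OPEN,np.ones((7,7)))
c=max(cv2.findContours(m,cv2.RETR_EXTERNAL,cv2.CHAIN_APPROX_NONE)[0],key=cv2.contourArea)
h=cv2.convexHull(c); e=cv2.fitEllipse(h); print('skirt',e, onz(ray('wrist',e[0],P),.256))
# knob: dark, low-sat
m=((g<110)&(hsv[...,1]<60)).astype(np.uint8); M=np.zeros_like(m); cv2.ellipse(M,((258,192),(64,76),0),1,-1); m&=M
m=cv2.morphologyEx(m,cv2.MORPH_OPEN,np.ones((5,5)))
c=max(cv2.findContours(m,cv2.RETR_EXTERNAL,cv2.CHAIN_APPROX_NONE)[0],key=cv2.contourArea); print('knob bbox',cv2.boundingRect(c),cv2.contourArea(c))
print('knobtop spot',onz(wr(386,300),.301))
tp=lambda u,v: ray('top',(250+u/6,130+v/6))
for n,a,b in [('tipL',wr(157,250),tp(180,543)),('tipR',wr(168,301),tp(268,543)),('bendL',wr(207,243),tp(175,455)),('bendR',wr(215,293),tp(261,455)),('spot',wr(386,300),tp(223,130)),('basebolt',wr(428,163),tp(65,193)),('basebolt2',wr(268,175),tp(78,517))]: print(n,tri([a,b]))
for a in [(269,175),(428,163),(285,275)]: print(onz(wr(*a),.012))
zoom('w1','w1z',95,320,100,240,3.5)
E
```

```text
skirt ((265.4510803222656, 199.95767211914062), (56.516334533691406, 88.0009994506836), 74.39060974121094) [ 0.64096275 -0.14242033  0.256     ]
knob bbox (236, 161, 43, 19) 432.0
knobtop spot [ 0.63424124 -0.12648574  0.301     ]
tipL (array([ 0.4614959 , -0.11338239,  0.2122521 ]), [np.float64(0.0008199144358576228), np.float64(0.0008199144358576133)])
tipR (array([ 0.46166257, -0.15430922,  0.21119477]), [np.float64(0.0008487843461898863), np.float64(0.0008487843461899297)])
bendL (array([ 0.50177054, -0.10984473,  0.21583855]), [np.float64(0.0021018606776223984), np.float64(0.0021018606776224535)])
bendR (array([ 0.50162046, -0.14949146,  0.21489579]), [np.float64(0.0026676629078543766), np.float64(0.0026676629078544083)])
spot (array([ 0.6345098 , -0.12758008,  0.29916476]), [np.float64(0.0005404870673689841), np.float64(0.0005404870673690983)])
basebolt (array([ 0.67862293, -0.06589856,  0.01285267]), [np.float64(0.0007694519011861496), np.float64(0.0007694519011861784)])
basebolt2 (array([ 0.49712296, -0.07278794,  0.01628814]), [np.float64(0.0009347692427401203), np.float64(0.0009347692427401069)])
[ 0.49704573 -0.07212865  0.012     ]
[ 0.67862626 -0.06516614  0.012     ]
[ 0.50266671 -0.1912824   0.012     ]
```

View pics/w1z.png

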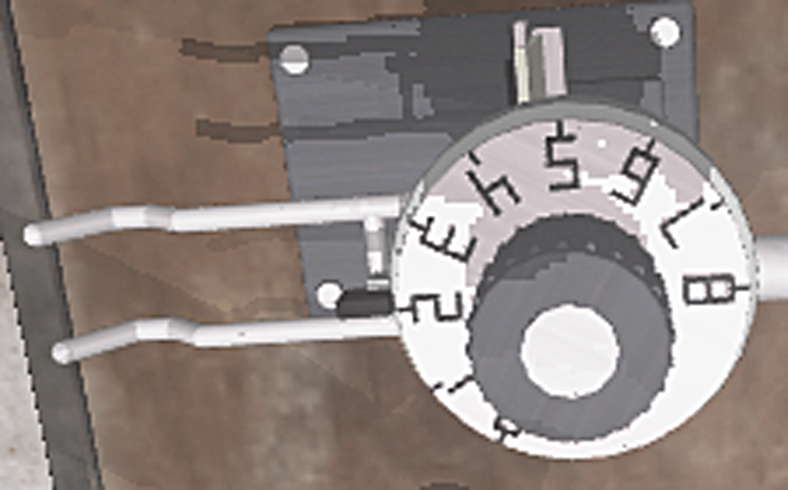

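Axis at about (0.6345,-0.127), stand yaw about 2.4°, hook seat at about (0.485,-0.133). Descending onto the knob.

Emit:
arm_command:
  delta_pos:
    - [-0.06,-0.1,-0.2]
    - [0,0,-0.5]
    - [0,0,-0.5]
    - [0,0,-0.5]
    - [0,0,-0.45]
    - [0,0,-0.3]
    - [0,0,-0.15]
    - [0,0,0]
  delta_rot:
    - [0,-0.1,0]
    - [0,0,0]
    - [0,0,0]
    - [0,0,0]
    - [0,0,0]
    - [0,0,0]
    - [0,0,0]
    - [0,0,0]
  gripper: 0

```text
t: 2.7
ee_pos: [0.6372, -0.123, 0.2523]
orientation: [[0.028, 1.0, -0.012], [1.0, -0.028, 0.008], [0.007, -0.012, -1.0]]
force: [-0.7, 0.7, 0.1]
grip_width: 0.0859
```

```bash
python3 - <<'E'
from h import *
P=wcap('w2'); cap('top','top2');cap('scene','scene2')
zoom('top2','tz3',250,312,110,226,5);zoom('scene2','sz3',205,305,110,210,6)
E
```

```text
2.7 [ 0.6372 -0.123   0.2523] [-17.   23.9  33.   99.9   0.2  74.7]
```

View pics/w2.png

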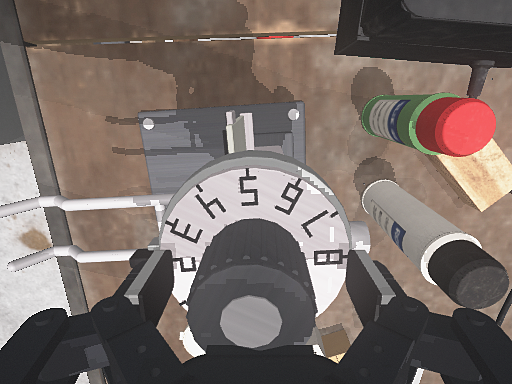

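View pics/sz3.png

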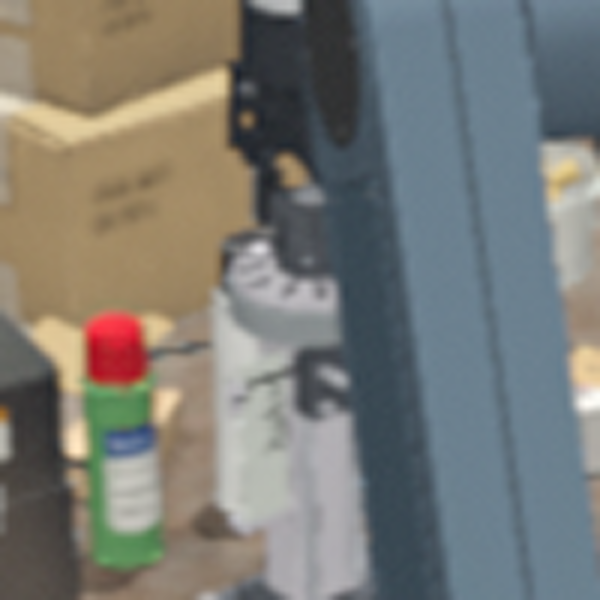

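The fingers straddle the knob, but the TCP overshot to z=0.252. I'll raise and re-centre it.

Emit:
arm_command:
  delta_pos:
    - [-0.06,-0.08,0.15]
    - [-0.02,-0.03,0.1]
    - [0,0,0.05]
    - [0,0,0]
  delta_rot:
    - [0.05,-0.1,0]
    - [0,0,0]
    - [0,0,0]
    - [0,0,0]
  gripper: 0

```text
t: 3.35
ee_pos: [0.6347, -0.1297, 0.2734]
orientation: [[0.029, 1.0, 0.008], [1.0, -0.029, 0.011], [0.011, 0.007, -1.0]]
force: [0.1, -0.2, -0.1]
grip_width: 0.0857
```

Emit:
arm_command:
  delta_pos:
    - [0,0.05,-0.1]
    - [0,0,0]
    - [0,0,0]
  delta_rot:
    - [-0.08,0.05,0]
    - [0,0,0]
    - [0,0,0]
  gripper: 0

```text
t: 3.72
ee_pos: [0.6347, -0.1266, 0.2672]
orientation: [[0.028, 1.0, 0.001], [1.0, -0.028, 0.002], [0.002, 0.001, -1.0]]
force: [-0.1, -0.7, -0.1]
grip_width: 0.0855
```

Emit:
arm_command:
  delta_pos:
    - [0,0,0]
    - [0,0,0]
    - [0,0,0]
    - [0,0,0]
    - [0,0,0]
    - [0,0,0]
  delta_rot:
    - [0,0,0]
    - [0,0,0]
    - [0,0,0]
    - [0,0,0]
    - [0,0,0]
    - [0,0,0]
  gripper: 255

```text
t: 4.47
ee_pos: [0.6342, -0.1265, 0.2673]
orientation: [[0.028, 1.0, -0.0], [1.0, -0.028, 0.002], [0.002, -0.0, -1.0]]
force: [0.1, 0.5, 1.1]
grip_width: 0.0486
```

Gripped at 48.6 mm. Now turning counter-clockwise.

Emit:
arm_command:
  delta_pos:
    - [0,0,0]
    - [0,0,0]
    - [0,0,0]
    - [0,0,0]
    - [0,0,0]
    - [0,0,0]
    - [0,0,0]
    - [0,0,0]
    - [0,0,0]
    - [0,0,0]
  delta_rot:
    - [0,0,0.5]
    - [0,0,0.8]
    - [0,0,0.8]
    - [0,0,0.8]
    - [0,0,0.8]
    - [0,0,0.8]
    - [0,0,0.8]
    - [0,0,0.8]
    - [0,0,0.5]
    - [0,0,0]
  gripper: 255

```text
t: 5.72
ee_pos: [0.6348, -0.1263, 0.2673]
orientation: [[-0.632, 0.775, -0.001], [0.775, 0.632, 0.002], [0.002, 0.0, -1.0]]
force: [-0.6, 0.8, -1.1]
grip_width: 0.0481
```

Emit:
arm_command:
  delta_pos:
    - [0,0,0]
    - [0,0,0]
    - [0,0,0]
    - [0,0,0]
    - [0,0,0]
    - [0,0,0]
    - [0,0,0]
    - [0,0,0]
    - [0,0,0]
    - [0,0,0]
    - [0,0,0]
    - [0,0,0]
  delta_rot:
    - [0,0,0.6]
    - [0,0,0.9]
    - [0,0,0.9]
    - [0,0,0.9]
    - [0,0,0.9]
    - [0,0,0.9]
    - [0,0,0.9]
    - [0,0,0.9]
    - [0,0,0.9]
    - [0,0,0.9]
    - [0,0,0.6]
    - [0,0,0]
  gripper: 255

```text
t: 7.22
ee_pos: [0.6351, -0.1257, 0.2673]
orientation: [[-0.994, -0.107, -0.001], [-0.107, 0.994, 0.0], [0.001, 0.0, -1.0]]
force: [-1.0, 0.1, -1.4]
grip_width: 0.0487
```

```bash
python3 - <<'E'
from h import *
s=r.read_state();R=s['orientation'];print(np.degrees(np.arctan2(R[1,0],R[0,0])),s['moment'])
P=wcap('w3')
im=cv2.imread('pics/w3.png');cv2.imwrite('pics/w3b.png',cv2.resize(im,(768,576),interpolation=cv2.INTER_CUBIC))
E
```

```text
-173.88146261851676 [-0.05082842  0.14062292 -0.05868186]
7.225 [ 0.6351 -0.1257  0.2673] [-17.1  23.3  34.  100.7  -0.  -23.2]
```

View pics/w3b.png

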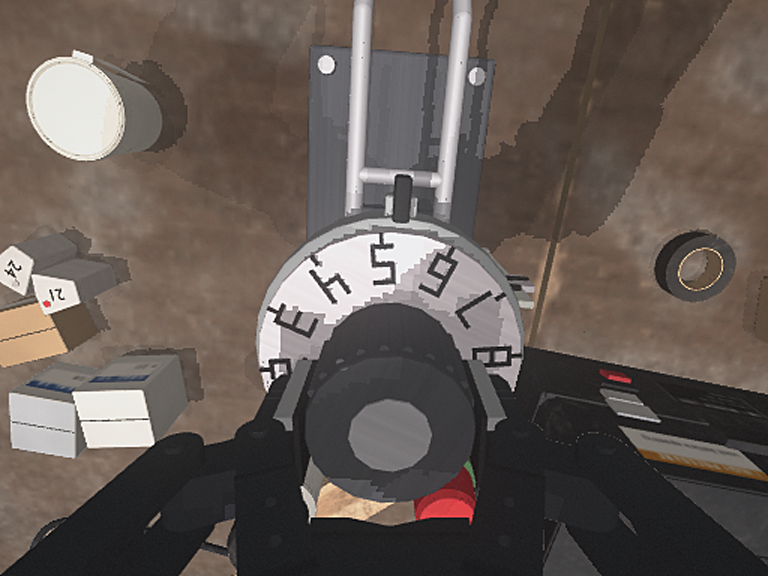

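The index is at (401,200), with tick 5 at (381,238) just past it and tick 6 at (455,250) still to come. About 22° remain.

Emit:
arm_command:
  delta_pos:
    - [0,0,0]
    - [0,0,0]
    - [0,0,0]
    - [0,0,0]
    - [0,0,0]
    - [0,0,0]
    - [0,0,0]
  delta_rot:
    - [0,0,0.6]
    - [0,0,0.8]
    - [0,0,0.8]
    - [0,0,0.8]
    - [0,0,0.5]
    - [0,0,0]
    - [0,0,0]
  gripper: 255

```text
t: 8.15
ee_pos: [0.635, -0.1254, 0.2673]
orientation: [[-0.889, -0.458, -0.001], [-0.458, 0.889, 0.0], [0.001, 0.001, -1.0]]
force: [-0.4, 1.1, 0.9]
grip_width: 0.0485
```

```bash
python3 - <<'E'
from h import *
s=r.read_state();R=s['orientation'];print(np.degrees(np.arctan2(R[1,0],R[0,0]))%360,s['moment'])
P=wcap('w4')
zoom('w4','w4b',150,370,80,280,3)
E
```

```text
207.28534201098367 [-0.09273236  0.15982477  0.12140825]
8.15 [ 0.635  -0.1254  0.2673] [-17.1  23.3  33.9 100.7  -0.  -44.4]
```

View pics/w4b.png

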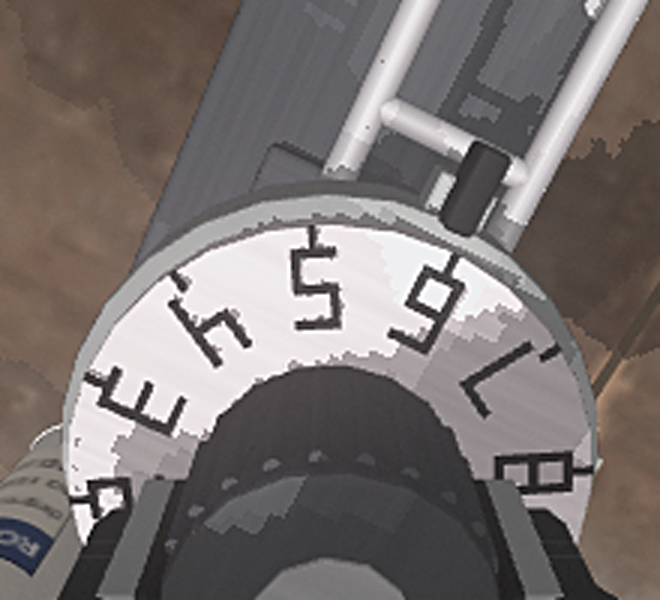

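Tick 6 at (453,262) lines up with the index block at (475,190). Releasing and rising.

Emit:
arm_command:
  delta_pos:
    - [0,0,0]
    - [0,0,0]
    - [0,0,0]
    - [0,0,0]
    - [0,0,0.2]
    - [0,0,0.5]
    - [0,0,0.6]
    - [0,0,0.6]
    - [0,0,0.4]
    - [0,0,0]
  delta_rot:
    - [0,0,0]
    - [0,0,0]
    - [0,0,0]
    - [0,0,0]
    - [0,0,0]
    - [0,0,0]
    - [0,0,0]
    - [0,0,0]
    - [0,0,0]
    - [0,0,0]
  gripper: 0

```text
t: 9.45
ee_pos: [0.6345, -0.1253, 0.3885]
orientation: [[-0.89, -0.456, 0.003], [-0.456, 0.89, -0.001], [-0.003, -0.002, -1.0]]
force: [0.1, -0.5, 0.3]
grip_width: 0.0853
```

```bash
python3 - <<'E'
from h import *
P=wcap('w5')
im=cv2.imread('pics/w5.png');cv2.imwrite('pics/w5b.png',cv2.resize(im,(768,576),interpolation=cv2.INTER_CUBIC))
E
```

```text
9.45 [ 0.6345 -0.1253  0.3885] [-17.1  33.9  63.8 119.7   0.  -44.3]
```

View pics/w5b.png

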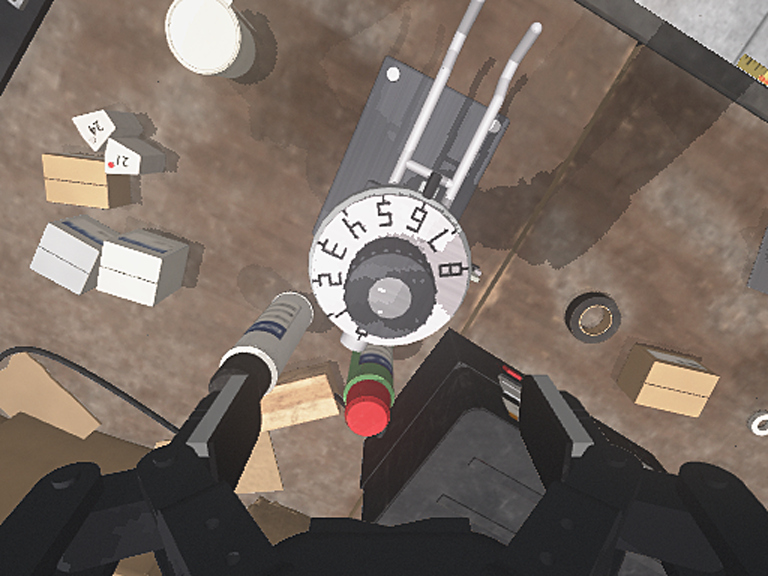

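After release the 6 tick at (424,207) still stands at the index block at (433,186). Moving to the basket.

Emit:
arm_command:
  delta_pos:
    - [-0.2,0.4,0]
    - [-0.35,0.8,0]
    - [-0.35,0.9,0]
    - [-0.35,0.9,0]
    - [-0.35,0.9,-0.1]
    - [-0.35,0.9,-0.1]
    - [-0.35,0.9,-0.2]
    - [-0.35,0.9,-0.2]
    - [-0.35,0.9,-0.2]
    - [-0.3,0.8,-0.2]
    - [-0.2,0.4,-0.1]
    - [0,0,0]
  delta_rot:
    - [0,0,0]
    - [0,0,0]
    - [0,0,0]
    - [0,0,0]
    - [0,0,0]
    - [0,0,0]
    - [0,0,0]
    - [0,0,0]
    - [0,0,0]
    - [0,0,0]
    - [0,0,0]
    - [0,0,0]
  gripper: 0

```text
t: 11.0
ee_pos: [0.4454, 0.3196, 0.3102]
orientation: [[-0.89, -0.455, -0.021], [-0.455, 0.891, -0.003], [0.021, 0.007, -1.0]]
force: [1.4, -0.2, -0.2]
grip_width: 0.0854
```

```bash
python3 - <<'E'
from h import *
P=wcap('w6'); print(P[1])
im=cv2.imread('pics/w6.png');cv2.imwrite('pics/w6b.png',cv2.resize(im,(768,576),interpolation=cv2.INTER_CUBIC))
E
```

```text
11.0 [0.4454 0.3196 0.3102] [ 28.4   9.8  22.4 103.8   0.4   1.4]
[[-0.89044756 -0.45458287 -0.02139075]
 [-0.45462154  0.8906786  -0.00330025]
 [ 0.02055253  0.00678599 -0.99976574]]
```

View pics/w6b.png

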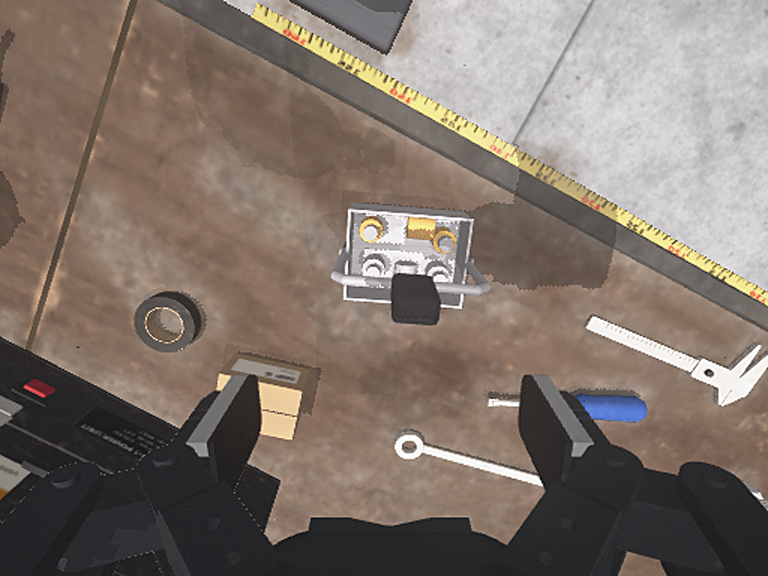

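The basket is at about (410,260) in the big picture, with the block top around (415,307) and the bar running from (338,273) to (482,288). I'll zoom and measure.

```bash
python3 - <<'E'
from h import *
zoom('w6','w6z',210,340,125,225,6)
E
```

```text
(no output)
```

View pics/w6z.png

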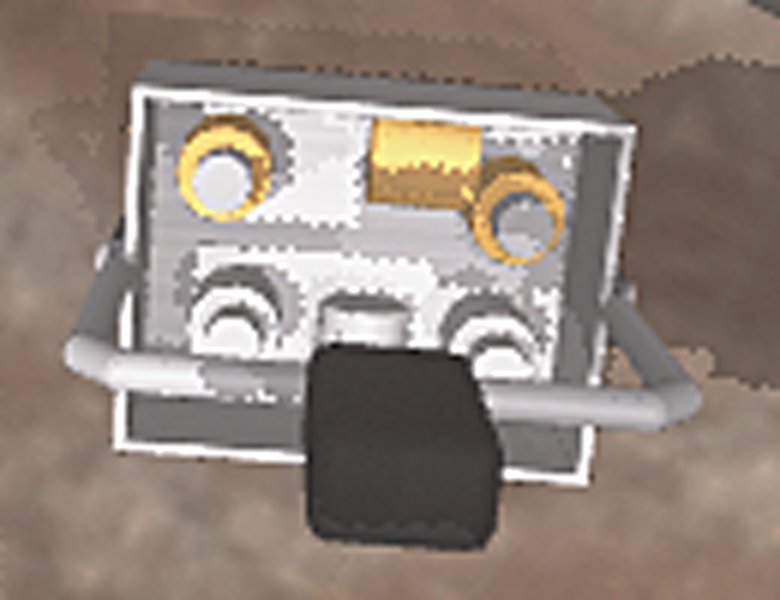

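```bash
python3 - <<'E'
from h import *
P=wpose('w6'); w=lambda u,v: ray('wrist',(210+u/6,125+v/6),P)
ang=lambda d: np.degrees(np.arctan2(d[1],d[0]))
rim=[onz(w(*c),.055) for c in [(137,90),(633,128),(587,482),(118,448)]]
print('rimc',np.mean(rim,0)); print([ang(a) for a in (rim[0]-rim[1],rim[3]-rim[2],rim[3]-rim[0],rim[2]-rim[1])],[np.linalg.norm(a) for a in (rim[0]-rim[1],rim[3]-rim[2],rim[3]-rim[0],rim[2]-rim[1])])
b=[onz(w(*c),.135) for c in [(80,355),(690,402)]]; print('bar',b,np.mean(b,0),ang(b[0]-b[1]))
top=[onz(w(*c),.193) for c in [(307,440),(490,462),(497,547),(311,535)]]; print('top',np.mean(top,0),ang(top[0]-top[1]),[np.linalg.norm(top[i]-top[(i+1)%4]) for i in range(4)])
# height check, block top centre wrist+top
print(tri([w(403,495),ray('top',(95+192/8,200+195/8))]))
print(tri([w(80,355),ray('top',(95+85/8,200+270/8))]))
E
```

```text
rimc [0.45160771 0.34219725 0.055     ]
[np.float64(-67.40091003947211), np.float64(-67.49014041633889), np.float64(22.464871868723627), np.float64(22.63259042883179)] [np.float64(0.10984689239284853), np.float64(0.11008983452599717), np.float64(0.082913801837726), np.float64(0.0830850384052063)]
bar [array([0.47122681, 0.28858318, 0.135     ]), array([0.42833605, 0.39303448, 0.135     ])] [0.44978143 0.34080883 0.135     ] -67.67551217488374
top [0.45228137 0.34118316 0.193     ] -70.30841955648746 [np.float64(0.028215833039506668), np.float64(0.0139817225380927), np.float64(0.028934832712224547), np.float64(0.015445269126031653)]
(array([0.45384697, 0.3409499 , 0.18069068]), [np.float64(0.0033122239904812135), np.float64(0.003312223990481279)])
(array([0.39998686, 0.2896517 , 0.40857969]), [np.float64(0.010207558543235492), np.float64(0.01020755854323546)])
```

Emit:
arm_command:
  delta_pos:
    - [0.06,0.2,0]
    - [0.04,0.16,-0.3]
    - [0,0,-0.4]
    - [0,0,-0.3]
    - [0,0,0]
    - [0,0,0]
  delta_rot:
    - [0,-0.1,-0.4]
    - [0,-0.05,-0.35]
    - [0,0,0]
    - [0,0,0]
    - [0,0,0]
    - [0,0,0]
  gripper: 0

```text
t: 11.8
ee_pos: [0.4547, 0.33, 0.2592]
orientation: [[-0.929, -0.371, -0.003], [-0.371, 0.929, -0.005], [0.004, -0.004, -1.0]]
force: [-0.0, -0.0, 0.6]
grip_width: 0.0855
```

```bash
python3 - <<'E'
from h import *
P=wcap('w7'); print(np.round(P[1],3),np.degrees(np.arctan2(P[1][1,0],P[1][0,0]))%360)
im=cv2.imread('pics/w7.png');cv2.imwrite('pics/w7b.png',cv2.resize(im,(768,576),interpolation=cv2.INTER_CUBIC))
E
```

```text
11.8 [0.4547 0.33   0.2592] [29.2  9.2 15.8 96.9 -0.2  7.5]
[[-0.929 -0.371 -0.003]
 [-0.371  0.929 -0.005]
 [ 0.004 -0.004 -1.   ]] 201.76398129923356
```

View pics/w7b.png

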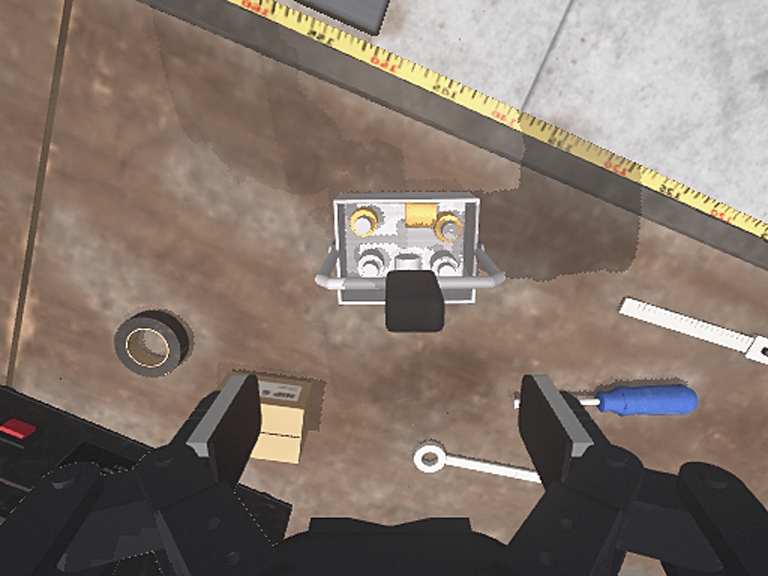

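```bash
python3 - <<'E'
from h import *
zoom('w7','w7z',200,345,120,230,5)
E
```

```text
(no output)
```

View pics/w7z.png

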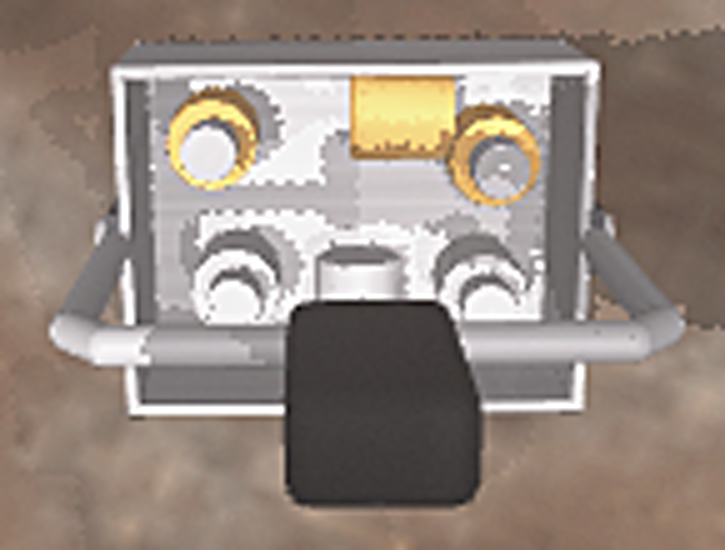

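```bash
python3 - <<'E'
from h import *
P=wpose('w6'); w=lambda u,v: ray('wrist',(210+u/6,125+v/6),P)
Q=wpose('w7'); x=lambda u,v: ray('wrist',(200+u/5,120+v/5),Q)
ang=lambda d: np.degrees(np.arctan2(d[1],d[0]))
a=tri([w(80,355),x(60,332)]);b=tri([w(690,402),x(677,333)]);print(a,b)
b=[onz(x(*c),.135) for c in [(60,335),(675,333)]]; print('bar',np.mean(b,0),ang(b[0]-b[1]),b)
top=[onz(x(*c),.193) for c in [(287,408),(475,410),(478,500),(290,502)]]; print('top',np.mean(top,0),ang(top[0]-top[1]))
rim=[onz(x(*c),.055) for c in [(117,70),(597,70),(580,408),(133,410)]];print(np.mean(rim,0),ang(rim[0]-rim[1]))
print('bar top blk',tri([x(383,455),ray('top',(95+192/8,200+195/8))]))
E
```

```text
(array([0.46877098, 0.28826711, 0.14258213]), [np.float64(0.0003483104869313735), np.float64(0.0003483104869312504)]) (array([0.42404333, 0.38413001, 0.16193031]), [np.float64(0.0003600882966153612), np.float64(0.0003600882966152941)])
bar [0.45022522 0.34074076 0.135     ] -68.00899915009568 [array([0.47156269, 0.28790477, 0.135     ]), array([0.42888775, 0.39357674, 0.135     ])]
top [0.45179241 0.3413589  0.193     ] -68.83486357430985
[0.45167219 0.34208533 0.055     ] -68.25008329099374
bar top blk (array([0.45372937, 0.34053245, 0.181961  ]), [np.float64(0.0032946192217483176), np.float64(0.003294619221748274)])
```

Emit:
arm_command:
  delta_pos:
    - [-0.05,0.18,0]
    - [-0.02,0.04,-0.2]
    - [0,0,-0.5]
    - [0,0,-0.5]
    - [0,0,-0.2]
    - [0,0,0]
    - [0,0,0]
  delta_rot:
    - [0,0,0.05]
    - [0,0,0]
    - [0,0,0]
    - [0,0,0]
    - [0,0,0]
    - [0,0,0]
    - [0,0,0]
  gripper: 0

```text
t: 12.72
ee_pos: [0.4517, 0.3436, 0.1892]
orientation: [[-0.926, -0.378, 0.002], [-0.378, 0.926, -0.002], [-0.001, -0.003, -1.0]]
force: [-0.6, -0.5, -0.2]
grip_width: 0.0854
```

Emit:
arm_command:
  delta_pos:
    - [0,-0.05,-0.2]
    - [0,0,-0.3]
    - [0,0,-0.15]
    - [0,0,0]
    - [0,0,0]
  delta_rot:
    - [0,0,0]
    - [0,0,0]
    - [0,0,0]
    - [0,0,0]
    - [0,0,0]
  gripper: 0

```text
t: 13.35
ee_pos: [0.4524, 0.3412, 0.1559]
orientation: [[-0.926, -0.378, 0.005], [-0.378, 0.926, -0.001], [-0.004, -0.003, -1.0]]
force: [0.2, 0.1, 0.9]
grip_width: 0.085
```

```bash
python3 - <<'E'
from h import *
P=wcap('w8'); print(np.degrees(np.arctan2(P[1][1,0],P[1][0,0]))%360)
cap('scene','scene8'); zoom('scene8','sz8',120,230,190,300,5)
E
```

```text
13.35 [0.4524 0.3412 0.1559] [30.3  8.5  3.3 84.6 -0.2  8.2]
202.1805380853929
```

View pics/w8.png

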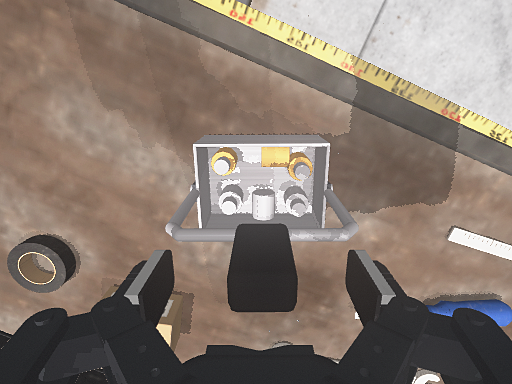

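View pics/sz8.png

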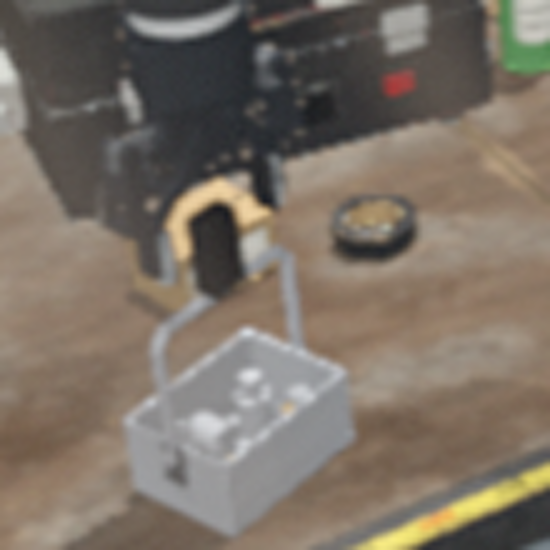

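The block stands centred between the fingers, columns 228–297 between pads at 172 and 347. Closing.

Emit:
arm_command:
  delta_pos:
    - [0,0,0]
    - [0,0,0]
    - [0,0,0]
    - [0,0,0]
    - [0,0,0]
    - [0,0,0]
    - [0,0,0]
    - [0,0,0]
  delta_rot:
    - [0,0,0]
    - [0,0,0]
    - [0,0,0]
    - [0,0,0]
    - [0,0,0]
    - [0,0,0]
    - [0,0,0]
    - [0,0,0]
  gripper: 255

```text
t: 14.45
ee_pos: [0.453, 0.342, 0.1572]
orientation: [[-0.926, -0.378, 0.007], [-0.378, 0.926, 0.001], [-0.006, -0.002, -1.0]]
force: [-0.9, 0.8, 0.5]
grip_width: 0.0294
```

Emit:
arm_command:
  delta_pos:
    - [0,0,0.1]
    - [0,0,0.2]
    - [0,0,0.3]
    - [0,0,0.4]
    - [0,0,0.4]
    - [0,0,0.4]
    - [0,0,0.4]
    - [0,0,0.3]
    - [0,0,0.1]
    - [0,0,0]
  delta_rot:
    - [0,0,0]
    - [0,0,0]
    - [0,0,0]
    - [0,0,0]
    - [0,0,0]
    - [0,0,0]
    - [0,0,0]
    - [0,0,0]
    - [0,0,0]
    - [0,0,0]
  gripper: 255

```text
t: 15.7
ee_pos: [0.4524, 0.3408, 0.2967]
orientation: [[-0.926, -0.377, 0.008], [-0.377, 0.926, 0.0], [-0.008, -0.003, -1.0]]
force: [0.3, 0.1, -3.2]
grip_width: 0.0293
```

Lifted, with about 3.2 N hanging. Carrying it to a point in front of the hook tips.

Emit:
arm_command:
  delta_pos:
    - [0,-0.2,0]
    - [-0.05,-0.4,0]
    - [-0.05,-0.6,0]
    - [-0.05,-0.7,0]
    - [-0.1,-0.8,0]
    - [-0.1,-0.8,0]
    - [-0.1,-0.8,0]
    - [-0.1,-0.8,0]
    - [-0.1,-0.8,0]
    - [-0.1,-0.8,0]
    - [-0.05,-0.7,0]
    - [-0.05,-0.6,0]
  delta_rot:
    - [0,0.05,-0.2]
    - [0,0,-0.28]
    - [0,0,-0.28]
    - [0,0,-0.28]
    - [0,0,-0.28]
    - [0,0,-0.28]
    - [0,0,-0.28]
    - [0,0,-0.28]
    - [0,0,-0.28]
    - [0,0,-0.28]
    - [0,0,-0.28]
    - [0,0,-0.2]
  gripper: 255

```text
t: 17.2
ee_pos: [0.4002, -0.0763, 0.2854]
orientation: [[-0.999, -0.033, -0.016], [-0.033, 0.999, -0.005], [0.017, -0.005, -1.0]]
force: [1.6, -0.3, -3.1]
grip_width: 0.0291
```

Emit:
arm_command:
  delta_pos:
    - [0,-0.5,0]
    - [0,-0.3,0]
    - [0,-0.15,0]
    - [0,0,0]
    - [0,0,0]
    - [0,0,0]
  delta_rot:
    - [0,0,0]
    - [0,0,0]
    - [0,0,0]
    - [0,0,0]
    - [0,0,0]
    - [0,0,0]
  gripper: 255

```text
t: 17.95
ee_pos: [0.3975, -0.1256, 0.2831]
orientation: [[-0.999, -0.028, -0.021], [-0.028, 1.0, -0.002], [0.021, -0.001, -1.0]]
force: [0.8, 1.3, -2.4]
grip_width: 0.0294
```

```bash
python3 - <<'E'
from h import *
P=wcap('w9'); print(np.degrees(np.arctan2(P[1][1,0],P[1][0,0]))%360,np.round(P[1][:,2],4)); print(r.read_state()['force'])
im=cv2.imread('pics/w9.png');cv2.imwrite('pics/w9b.png',cv2.resize(im,(768,576),interpolation=cv2.INTER_CUBIC))
cap('scene','scene9');cap('top','top9');zoom('scene9','sz9',200,350,120,260,5);zoom('top9','tz9',220,340,120,260,4)
E
```

```text
17.95 [ 0.3975 -0.1256  0.2831] [-26.3 -10.9  -1.3 100.6  -0.6 -27.9]
181.60394875285402 [-0.0207 -0.002  -0.9998]
[-0.20630537 -0.54247796 -2.88072539]
```

View pics/w9b.png

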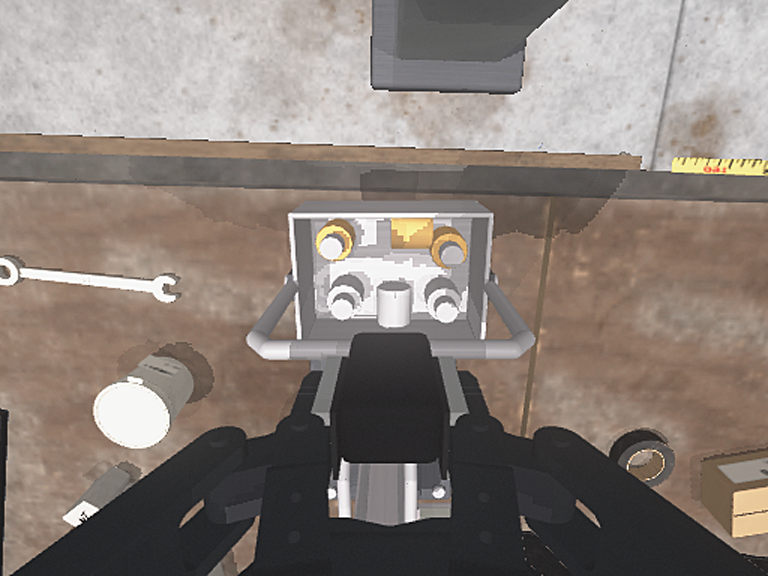

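View pics/sz9.png

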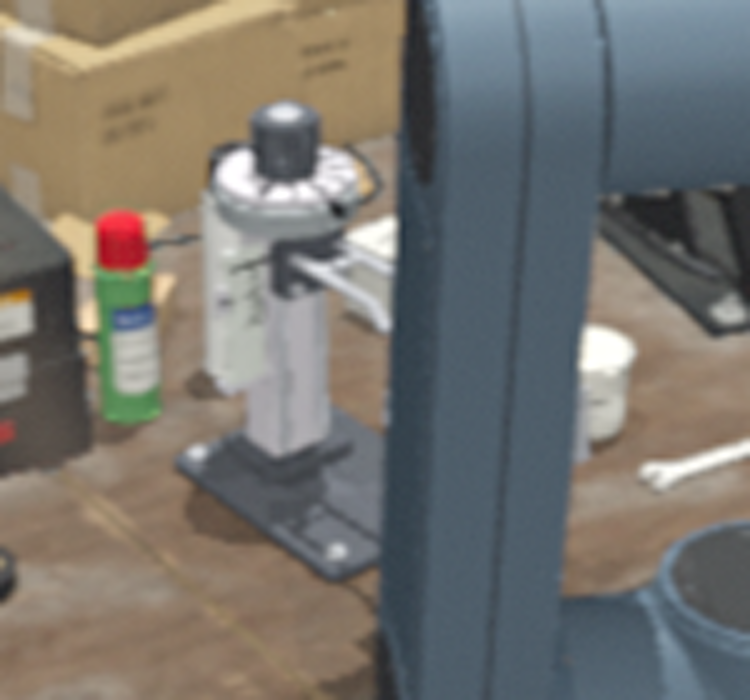

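View pics/tz9.png

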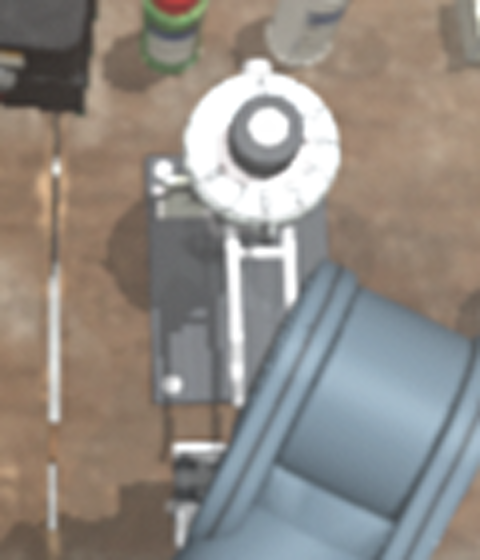

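```bash
python3 - <<'E'
from h import *
P=wpose('w9')
for x in (-.003,0,.003):
  for z in (.018,.022,.026):
    print(x,z,[np.round(proj('wrist',P[0]+P[1]@np.array([x,y,z]),P)*1.5,1) for y in (-.054,0,.054)])
zoom('w9','w9z',155,365,190,330,3.6)
E
```

```text
-0.003 0.018 [array([254.6, 363.3]), array([391.3, 363.3]), array([528. , 363.2])]
-0.003 0.022 [array([257.5, 358.7]), array([391.2, 358.7]), array([525.1, 358.6])]
-0.003 0.026 [array([260.2, 354.3]), array([391.2, 354.3]), array([522.3, 354.2])]
0 0.018 [array([253.9, 356.4]), array([391.3, 356.4]), array([528.7, 356.4])]
0 0.022 [array([256.8, 352. ]), array([391.2, 351.9]), array([525.8, 351.9])]
0 0.026 [array([259.5, 347.7]), array([391.2, 347.6]), array([523. , 347.6])]
0.003 0.018 [array([253.2, 349.5]), array([391.3, 349.4]), array([529.4, 349.4])]
0.003 0.022 [array([256.1, 345.1]), array([391.2, 345.1]), array([526.5, 345.1])]
0.003 0.026 [array([258.9, 341. ]), array([391.2, 340.9]), array([523.6, 340.9])]
```

View pics/w9z.png

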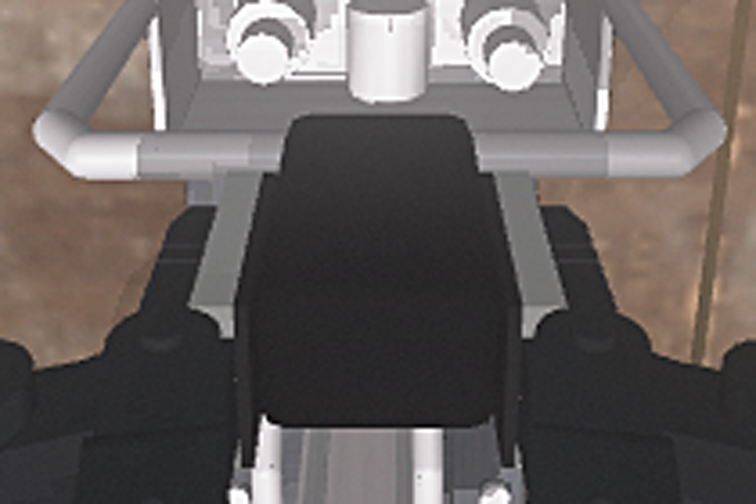

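The picture agrees with the bar sitting 22 mm below the TCP. The prongs show about 8 mm to the -y side, as computed. I'll align, lower to pass height, then go in.

Emit:
arm_command:
  delta_pos:
    - [0,-0.08,-0.1]
    - [0,-0.05,-0.15]
    - [0,0,-0.1]
    - [0,0,0]
    - [0,0,0]
  delta_rot:
    - [0,-0.1,0.1]
    - [0,-0.08,0]
    - [0,0,0]
    - [0,0,0]
    - [0,0,0]
  gripper: 255

```text
t: 18.73
ee_pos: [0.3971, -0.1324, 0.2639]
orientation: [[-0.999, -0.039, -0.001], [-0.039, 0.999, -0.002], [0.001, -0.002, -1.0]]
force: [0.0, 0.6, -3.5]
grip_width: 0.0296
```

Emit:
arm_command:
  delta_pos:
    - [0.1,0,0]
    - [0.2,0,0]
    - [0.25,0,0]
    - [0.25,0,0]
    - [0.25,0,0]
    - [0.25,0,0]
    - [0.2,0,0]
    - [0.1,0,0]
    - [0,0,0]
    - [0,0,0]
  delta_rot:
    - [0,0,0]
    - [0,0,0]
    - [0,0,0]
    - [0,0,0]
    - [0,0,0]
    - [0,0,0]
    - [0,0,0]
    - [0,0,0]
    - [0,0,0]
    - [0,0,0]
  gripper: 255

```text
t: 19.98
ee_pos: [0.484, -0.1323, 0.2635]
orientation: [[-0.999, -0.04, -0.001], [-0.04, 0.999, -0.002], [0.001, -0.002, -1.0]]
force: [-0.6, 0.1, -2.1]
grip_width: 0.0294
```

```bash
python3 - <<'E'
from h import *
P=wcap('w10'); print(np.degrees(np.arctan2(P[1][1,0],P[1][0,0]))%360,np.round(P[1][:,2],4)); print(r.read_state()['force'])
im=cv2.imread('pics/w10.png');cv2.imwrite('pics/w10b.png',cv2.resize(im,(768,576),interpolation=cv2.INTER_CUBIC))
cap('scene','scene10');cap('top','top10');zoom('scene10','sz10',220,340,120,260,5);zoom('top10','tz10',220,340,120,260,4)
E
```

```text
19.975 [ 0.484  -0.1323  0.2635] [-22.9  -0.1   6.5  96.6  -0.1 -25.2]
182.29847186141097 [-0.0013 -0.0021 -1.    ]
[-0.16738167  0.30826104 -2.38097867]
```

View pics/w10b.png

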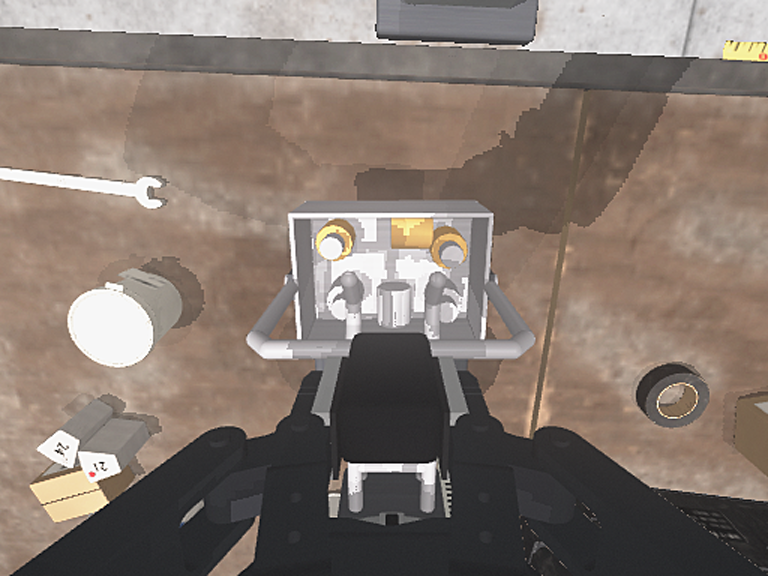

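View pics/sz10.png

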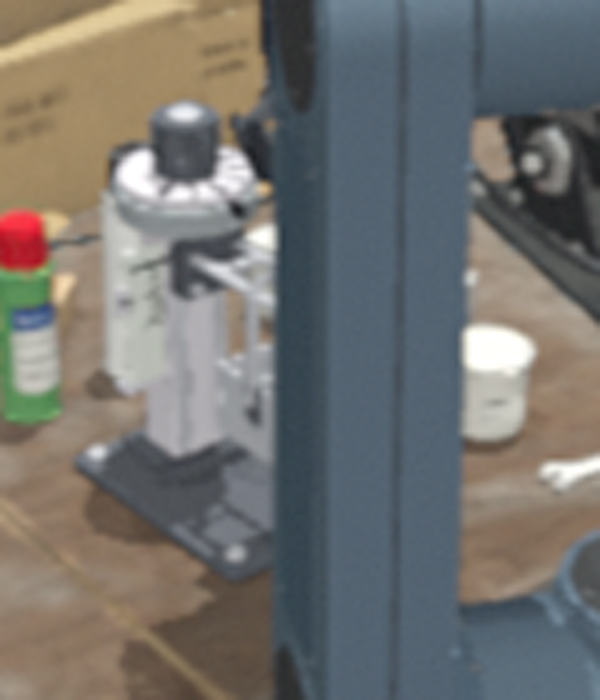

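View pics/tz10.png

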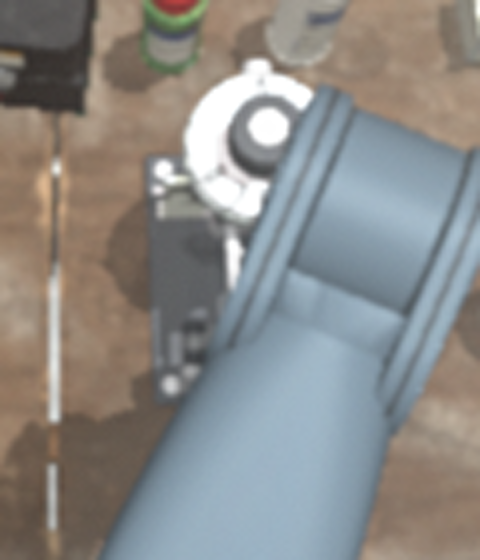

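The prongs at (350,280) and (435,282) lie either side of the bar's middle at column 391. I'll check the tip distance and the lateral offset relative to the bar.

```bash
python3 - <<'E'
from h import *
P=wpose('w10'); 
for u,v in [(350,281),(435,283)]:
  x=onz(ray('wrist',(u/1.5,v/1.5),P),.212); print(x, P[1].T@(x-P[0]))
zoom('w10','w10z',210,310,170,260,7)
E
```

```text
[ 0.46388015 -0.15173209  0.212     ] [ 0.02080571 -0.01845898  0.05161174]
[ 0.46328036 -0.11347067  0.212     ] [0.01987053 0.01979563 0.05153299]
```

View pics/w10z.png

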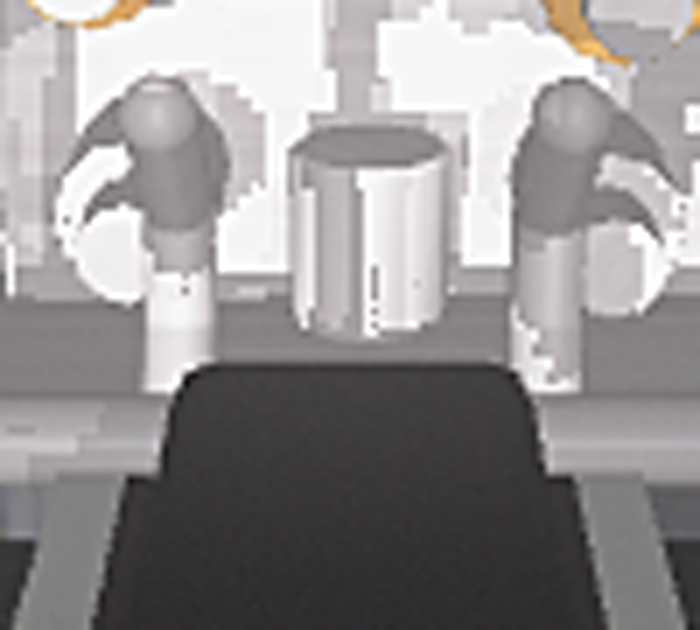

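The bar is well aligned: lateral error under 1 mm, tips 20 mm in front. Lowering slowly while watching the force.

Emit:
arm_command:
  delta_pos:
    - [0.02,0,-0.1]
    - [0,0,-0.12]
    - [0,0,-0.12]
    - [0,0,-0.12]
    - [0,0,-0.12]
    - [0,0,-0.1]
    - [0,0,-0.06]
    - [0,0,0]
  delta_rot:
    - [0,0,0]
    - [0,0,0]
    - [0,0,0]
    - [0,0,0]
    - [0,0,0]
    - [0,0,0]
    - [0,0,0]
    - [0,0,0]
  gripper: 255

```text
t: 21.12
ee_pos: [0.4841, -0.1322, 0.2234]
orientation: [[-0.999, -0.04, -0.002], [-0.04, 0.999, -0.002], [0.002, -0.002, -1.0]]
force: [-0.4, -0.3, -2.6]
grip_width: 0.0297
```

```bash
python3 - <<'E'
from h import *
P=wcap('w11'); s=r.read_state(); print(np.round(P[1][:,2],4),s['force'],s['moment'])
zoom('w11','w11z',190,330,150,290,4)
E
```

```text
21.125 [ 0.4841 -0.1322  0.2234] [-22.8  -0.7   1.3  92.1  -0.1 -25.1]
[-0.0022 -0.0017 -1.    ] [-0.23178491 -0.23042317 -2.92514056] [-0.04067233  0.02920798  0.00576166]
```

View pics/w11z.png

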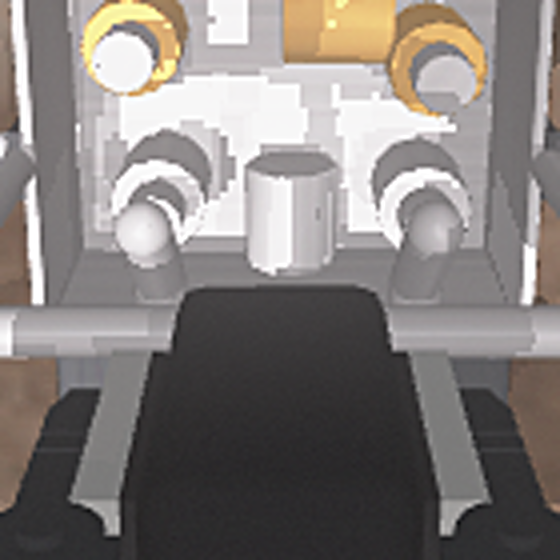

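The tips at (145,230) and (430,230) now stand in front of the bar, which is close to contact. Continuing slowly.

Emit:
arm_command:
  delta_pos:
    - [0,0,-0.06]
    - [0,0,-0.06]
    - [0,0,-0.06]
    - [0,0,-0.06]
    - [0,0,-0.06]
    - [0,0,0]
    - [0,0,0]
  delta_rot:
    - [0,0,0]
    - [0,0,0]
    - [0,0,0]
    - [0,0,0]
    - [0,0,0]
    - [0,0,0]
    - [0,0,0]
  gripper: 255

```text
t: 22.05
ee_pos: [0.4847, -0.1325, 0.2093]
orientation: [[-0.999, -0.04, 0.0], [-0.04, 0.999, -0.003], [-0.0, -0.003, -1.0]]
force: [-0.3, -0.3, -1.8]
grip_width: 0.0299
```

```bash
python3 - <<'E'
from h import *
P=wcap('w12'); s=r.read_state(); print(np.round(P[1][:,2],4),s['force'],s['moment'])
zoom('w12','w12z',190,330,150,290,4)
E
```

```text
22.05 [ 0.4847 -0.1325  0.2093] [-22.8  -0.9  -0.6  90.3  -0.1 -25.1]
[ 5.0e-04 -2.9e-03 -1.0e+00] [-0.20851092  0.53985948 -1.35003539] [0.00705075 0.10441184 0.06613032]
```

View pics/w12z.png

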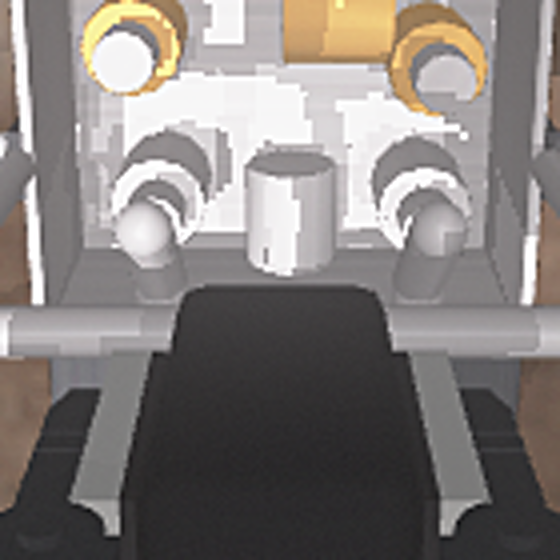

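The hook now moves with the bar: the tips kept their pixels while the arm fell 14 mm, and the force halved. Continuing until the force is about zero.

Emit:
arm_command:
  delta_pos:
    - [0,0,-0.05]
    - [0,0,-0.05]
    - [0,0,-0.05]
    - [0,0,-0.05]
    - [0,0,0]
    - [0,0,0]
    - [0,0,0]
  delta_rot:
    - [0,0,0]
    - [0,0,0]
    - [0,0,0]
    - [0,0,0]
    - [0,0,0]
    - [0,0,0]
    - [0,0,0]
  gripper: 255

```text
t: 22.98
ee_pos: [0.4849, -0.1325, 0.1996]
orientation: [[-0.999, -0.04, 0.001], [-0.04, 0.999, -0.003], [-0.001, -0.003, -1.0]]
force: [-1.7, 0.4, 0.4]
grip_width: 0.0293
```

```bash
python3 - <<'E'
from h import *
f=[]
for i in range(4):
  P=wcap('w13_%d'%i); f.append(r.read_state()['force'])
print(np.mean(f,0))
zoom('w13_3','w13z',190,330,150,290,4)
E
```

```text
22.975 [ 0.4849 -0.1325  0.1996] [-22.8  -1.   -1.8  89.1  -0.1 -25.1]
23.025 [ 0.4848 -0.1325  0.1996] [-22.8  -1.   -1.8  89.1  -0.1 -25.1]
23.075 [ 0.4849 -0.1325  0.1996] [-22.8  -1.   -1.8  89.1  -0.1 -25.1]
23.125 [ 0.4848 -0.1325  0.1995] [-22.8  -1.   -1.8  89.1  -0.1 -25.1]
[-0.75783815  0.11049646  0.00841446]
```

View pics/w13z.png

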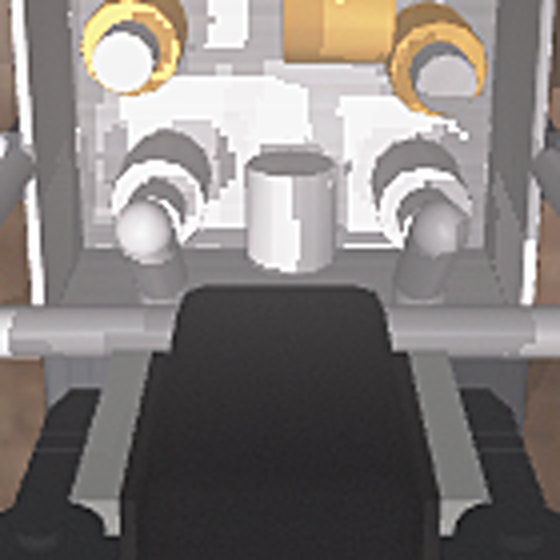

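The tool force is about 0 N, so the scale carries the basket. Opening gently.

Emit:
arm_command:
  delta_pos:
    - [0,0,0]
    - [0,0,0]
    - [0,0,0]
    - [0,0,0]
  delta_rot:
    - [0,0,0]
    - [0,0,0]
    - [0,0,0]
    - [0,0,0]
  gripper: 130

```text
t: 23.68
ee_pos: [0.4858, -0.1329, 0.2]
orientation: [[-0.999, -0.04, 0.004], [-0.04, 0.999, -0.004], [-0.004, -0.004, -1.0]]
force: [-0.2, -0.4, -0.9]
grip_width: 0.0421
```

Emit:
arm_command:
  delta_pos:
    - [0,0,0]
    - [0,0,0]
    - [0,0,0]
    - [0,0,0]
    - [0,0,0]
  delta_rot:
    - [0,0,0]
    - [0,0,0]
    - [0,0,0]
    - [0,0,0]
    - [0,0,0]
  gripper: 0

```text
t: 24.3
ee_pos: [0.4858, -0.133, 0.1999]
orientation: [[-0.999, -0.039, 0.004], [-0.039, 0.999, -0.004], [-0.004, -0.004, -1.0]]
force: [-0.3, 0.6, 0.4]
grip_width: 0.0858
```

```bash
python3 - <<'E'
from h import *
P=wcap('w14'); s=r.read_state(); print(s['force'],s['grip_width'])
E
```

```text
24.3 [ 0.4858 -0.133   0.1999] [-22.9  -1.   -1.7  89.   -0.1 -25.1]
[0.75029035 0.22058002 0.16428829] 0.08551656352018987
```

View pics/w14.png

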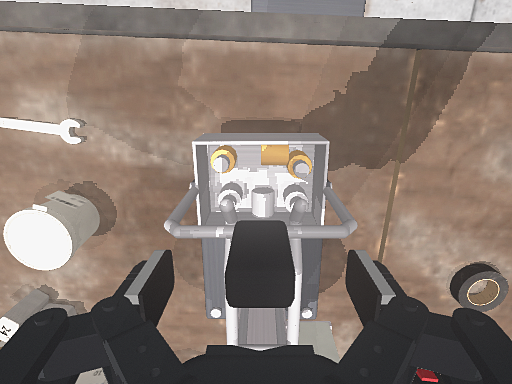

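The fingers are clear of the block on both sides. Rising straight up.

Emit:
arm_command:
  delta_pos:
    - [0,0,0.1]
    - [0,0,0.25]
    - [0,0,0.4]
    - [0,0,0.5]
    - [0,0,0.6]
    - [0,0,0.5]
    - [0,0,0.3]
    - [0,0,0.1]
    - [0,0,0]
    - [0,0,0]
  delta_rot:
    - [0,0,0]
    - [0,0,0]
    - [0,0,0]
    - [0,0,0]
    - [0,0,0]
    - [0,0,0]
    - [0,0,0]
    - [0,0,0]
    - [0,0,0]
    - [0,0,0]
  gripper: 0

```text
t: 25.6
ee_pos: [0.4858, -0.133, 0.348]
orientation: [[-0.999, -0.04, 0.01], [-0.04, 0.999, -0.007], [-0.009, -0.007, -1.0]]
force: [-0.2, -0.8, -0.3]
grip_width: 0.0854
```

Emit:
arm_command:
  delta_pos:
    - [-0.1,-0.2,0.2]
    - [-0.2,-0.5,0.1]
    - [-0.3,-0.7,0]
    - [-0.4,-0.8,0]
    - [-0.4,-0.8,0]
    - [-0.4,-0.8,0]
    - [-0.2,-0.7,0]
    - [-0.2,-0.6,0]
    - [0,-0.3,0]
    - [0,0,0]
    - [0,0,0]
    - [0,0,0]
  delta_rot:
    - [0,0,0]
    - [0,0,0]
    - [0,0,0]
    - [0,0,0]
    - [0,0,0]
    - [0,0,0]
    - [0,0,0]
    - [0,0,0]
    - [0,0,0]
    - [0,0,0]
    - [0,0,0]
    - [0,0,0]
  gripper: 0

```text
t: 27.1
ee_pos: [0.3649, -0.4138, 0.3625]
orientation: [[-0.999, -0.038, 0.002], [-0.038, 0.999, -0.004], [-0.002, -0.004, -1.0]]
force: [-0.7, -0.9, 0.1]
grip_width: 0.0854
```

```bash
python3 - <<'E'
from h import *
P=wcap('w15');cap('scene','scene15');cap('top','top15');zoom('scene15','sz15',220,340,120,260,5);zoom('top15','tz15',240,330,125,235,5)
E
```

```text
27.1 [ 0.3649 -0.4138  0.3625] [-55.6  11.5  30.7 108.9  -0.  -57.7]
```

View pics/sz15.png

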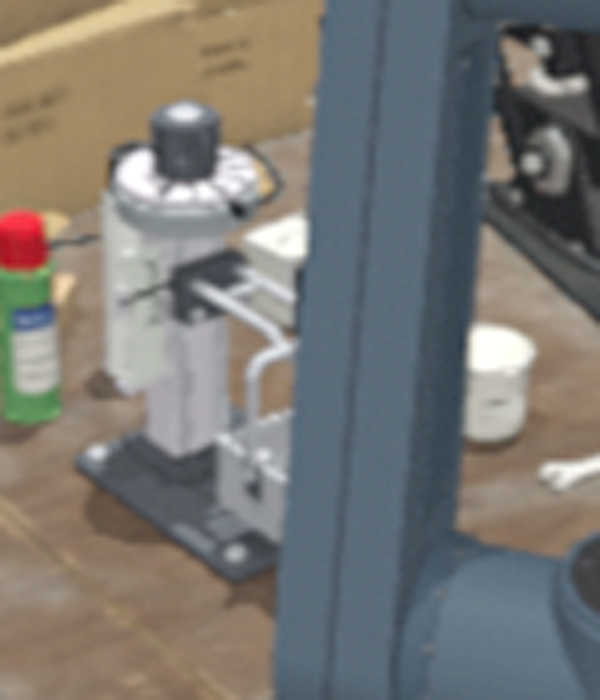

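View pics/tz15.png

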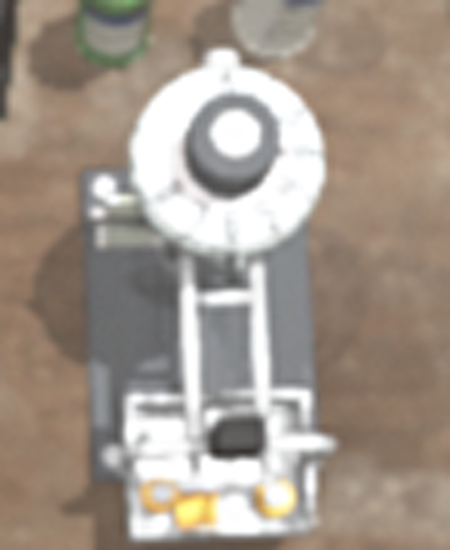

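View pics/w15.png

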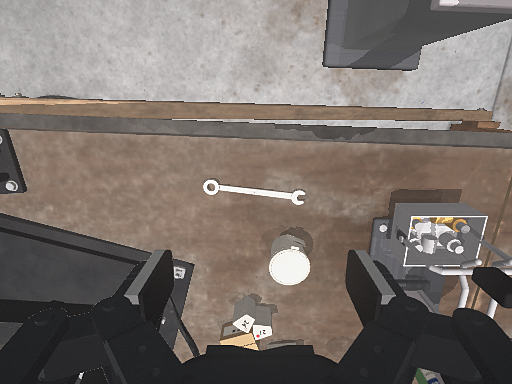

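The basket hangs level on both prongs with the arm away, and the pointer has dropped. I'll wait and check that it is settled, and check the tick angle numerically.

Emit:
arm_command:
  delta_pos:
    - [0,0,0]
    - [0,0,0]
    - [0,0,0]
    - [0,0,0]
    - [0,0,0]
    - [0,0,0]
    - [0,0,0]
    - [0,0,0]
    - [0,0,0]
    - [0,0,0]
    - [0,0,0]
    - [0,0,0]
  delta_rot:
    - [0,0,0]
    - [0,0,0]
    - [0,0,0]
    - [0,0,0]
    - [0,0,0]
    - [0,0,0]
    - [0,0,0]
    - [0,0,0]
    - [0,0,0]
    - [0,0,0]
    - [0,0,0]
    - [0,0,0]
  gripper: 0

```text
t: 28.75
ee_pos: [0.3655, -0.4131, 0.363]
orientation: [[-0.999, -0.039, 0.003], [-0.039, 0.999, -0.005], [-0.003, -0.005, -1.0]]
force: [-0.1, 0.9, 0.1]
grip_width: 0.0856
```

```bash
python3 - <<'E'
from h import *
a=np.load('pics/scene15.npy').astype(int)
b=cap('scene','scene16').astype(int); t=cap('top','top16').astype(int); T=np.load('pics/top15.npy').astype(int)
print('scene diff',np.abs(a-b)[120:260,220:285].max(),(np.abs(a-b)[120:260,220:285].max(2)>25).sum(),'top diff',(np.abs(t-T)[125:240,240:330].max(2)>25).sum())
P=wpose('w5'); ax=np.array([.6345,-.127])
for n,p in [('index',(433,186)),('tick6',(424,207)),('tick5',(384,199)),('tick7',(453,236))]:
  d=onz(ray('wrist',np.array(p)/1.5,P),.256)[:2]-ax; print(n,np.degrees(np.arctan2(d[1],d[0]))%360,np.linalg.norm(d))
zoom('w5','w5z',200,330,100,240,5)
# bystanders: compare start and now in top view
a0=np.load('pics/top0.npy').astype(int)
d=(np.abs(a0-t).max(2)>60).astype(np.uint8)[:262]; n,l,st,c=cv2.connectedComponentsWithStats(d)
print([tuple(s) for s in st[1:] if s[4]>15])
E
```

```text
scene diff 34 1 top diff 0
index 181.25513052855632 0.06054974359630085
tick6 180.20973408665418 0.0471598457250321
tick5 210.5987674922147 0.046913996877965186
tick7 148.60169944264177 0.04651565386273214
[(np.int32(278), np.int32(180), np.int32(13), np.int32(6), np.int32(37)), (np.int32(265), np.int32(203), np.int32(42), np.int32(30), np.int32(685)), (np.int32(295), np.int32(203), np.int32(7), np.int32(7), np.int32(22)), (np.int32(105), np.int32(210), np.int32(48), np.int32(39), np.int32(895)), (np.int32(388), np.int32(214), np.int32(124), np.int32(48), np.int32(3001))]
```

View pics/w5z.png

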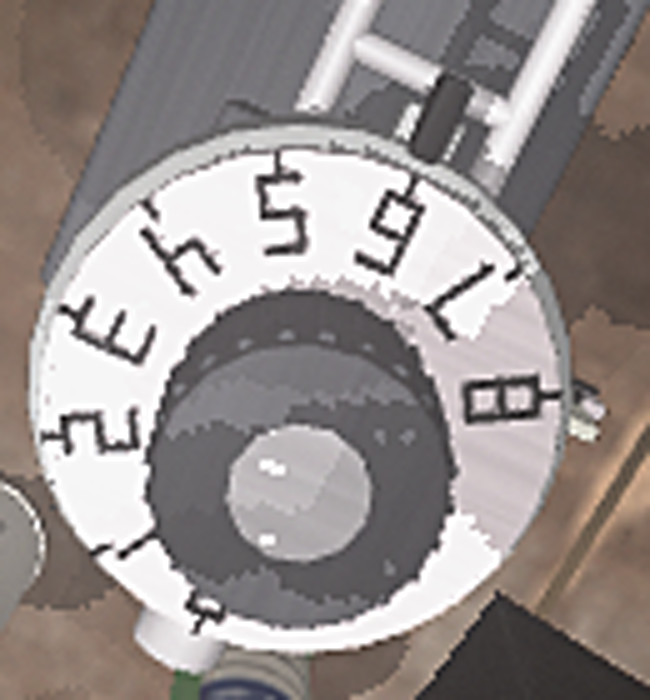

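Tick 6 is within about 1° of the index. The scale and basket pictures are unchanged over 1.6 s, and only the basket, hook and arm regions differ from the start. Handing in.

```bash
python3 - <<'E'
from h import *
print(order.close_job(), r.read_state()['t'])
E
```

```text
the job is handed in; nothing more can be done
the job is handed in; nothing more can be done
```

The job is done and handed in at about 29 s of the 72 s allowed. No verdict is reported on hand-in.

- **Sleeve:** I turned it 119° counter-clockwise, from 2 to 6. After release, tick 6 measured within about 1° of the index, so it is in the click. I took no close view of the sleeve after that, but nothing touched it again.
- **Basket:** I lifted it by the block and lowered the bar into the fork. The hook sank about 24 mm and the tool force fell to about 0 N, then I opened the gripper and withdrew the arm.
- **Last checks:** The basket hangs on both prongs, clear of the bench. Scene and top views 1.6 s apart were essentially identical, so it has settled. The top view shows no change in the bystanders beyond the regions of the basket, hook and arm.
- **Disagreements:** Two bar-height checks from the pictures were poor. One paired the wrong bar ends, and one had too short a baseline, giving 142 and 162 mm against the text's 135 mm. I took the bar's place under the gripper from its apparent width in the wrist view instead. The block's height from two views agreed with the text to about 3 mm.
- **Not read:** The arm blocked part of the scene view, so I saw that the pointer had dropped but did not read its exact value.

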